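# Slide a cutting template out over the end of the board

## Task

Slide the aluminium template with the row of three round windows up against the steel straightedge and along it to the board's right-hand end (the robot's right), until about a quarter of the template's length sticks out past the end of the board so that its edge can be taken from there. Only push it with the fingertips, never lift it off the board, and leave it lying flat and snug along the straightedge; leave everything else where it is.

Things in the scene. Friction and masses are not known exactly. Their poses are not given: they have to be found in the camera images.
- board: cutting board fixed to the bench, 260 x 500 x 36 mm (x, y, z), plywood with a brown top and thin yellow tape along its long edges. Origin: centre of its underside, on the bench; long side along its y axis; top 36 mm above the origin. Its right-hand end is at y = -250 mm in this frame, with a 36 mm drop to the bench beyond it. Turned at most 12 degrees from the robot's axes
- straightedge (a point): middle of the top face of the steel straightedge: a bar 25 mm wide, 10 mm high and 500 mm long, screwed down along the middle of the board over its whole length (its upright faces are at x = -12.5 and +12.5 mm in the board's frame)
- board_end (a point): middle of the top edge of the board's right-hand end (at the board's centre line, at the level of the top on which the templates lie, under the straightedge)
- template: the template to slide: loose flat aluminium plate 60 x 180 x 6 mm (x, y, z), 0.1 to 0.2 kg, with three round through windows of 36 mm in a row on its long centre line (y = -55, 0, +55 mm). Origin: centre of its underside, on the board's top; long side along its y axis. Lies wholly on the board, on either side of the straightedge, a little away from it and not quite parallel
- other_template: another loose aluminium template on the other side of the straightedge, 60 x 140 x 6 mm with one long rectangular window; not to be moved. Origin: centre of its underside; long side along its y axis
- weight: small cast-iron hold-down weight with a knob, 40 mm diameter, 45 mm high, standing on the straightedge near its left-hand end; not to be moved. Origin: centre of its underside
- tape: roll of paper tape 50 mm diameter, 20 mm high, lying flat on the board's far left-hand corner; not to be moved. Origin: centre of its underside
- scissors: scissors 170 mm long, lying flat (9 mm high) on the bench in front of the board, to the left; not to be moved. Origin: at the pivot, on the bench
- linen_tester: folding magnifier, 46 x 46 mm and 51 mm high, on the bench in front of the board, to the right; not to be moved. Origin: centre of its underside
- yarn_cone: cone of yarn 72 mm diameter, 96 mm high, on the bench to the right of the board; not to be moved. Origin: centre of its underside
- oil_bottle: small white bottle 44 mm diameter, 110 mm high, on the bench to the right; not to be moved. Origin: centre of its underside

How it is judged:
At the end, for the whole second after the job is handed in: the template lies still and flat on the board, 30 to 60 mm of its 180 mm length past the board's right-hand end, its long side within 6 mm of the straightedge at mid-length and parallel to it within 0.06 rad; every other loose thing is within 20 mm of where it was (y of template in the frame of board between -0.22 and -0.19 m and x of template in the frame of board between -0.0485 and 0.0485 m and angle between the y axis of template and the y axis of board, either way round below 0.06 rad and z of template in the frame of board between 0.032 and 0.04 m and angle between template's own z axis and vertical below 0.04 rad and linear speed of template below 0.01 m/s and distance of each of other_template, weight, tape, scissors, linen_tester, yarn_cone, oil_bottle from where it was at the start of the episode below 0.02 m); the robot touches nothing.
It fails at once if the template is lifted off the board (its middle more than 10 mm above the board's top) (z of template in the frame of board above 0.046 m).
It fails at once if the template is tipped by more than about 9 degrees (angle between template's own z axis and vertical above 0.15 rad).
It fails at once if the template is pushed with the arm or the gripper's body in place of the fingers (contact force between the arm and template above 2 N).
It fails at once if another loose thing is moved more than 20 mm (distance of any of other_template, weight, tape, scissors, linen_tester, yarn_cone, oil_bottle from where it was at the start of the episode above 0.02 m).
It also fails if it takes over 54 s, if anything falls off the work surface, if the arm or the gripper's body presses on something with over 40 N, if the wrist force passes 120 N, or if a joint passes its speed limit or range.

## Robot

A 7-joint arm with a two-finger parallel gripper is mounted at the origin on the work surface. World frame = base frame: x ahead of the robot, y to its left, z up, the work surface at z = 0. Lengths are in m, angles in rad, forces in N, time in s.
With the tool pointing down it reaches from about 0.4 to 0.9 m from the base axis. Payload 5.6 kg.
Tool frame: the origin (TCP) lies at the very end of the fingers, on their centre line; the grasp point (between the pads) lies 19 mm behind it; x points along the fingers, z is the direction in which the jaws open and shut, and the axes are right-handed (so a half turn about x gives the same grasp; the last joint's range is limited). The gripper opens to 92 mm and grips with 3 to 60 N. Pads are 20 mm wide; open, the fingers measure 128 mm over their backs; the gripper's body (75 mm by 189 mm) begins 69 mm behind the grasp point.
Start: joints at [1.081, 0.468, -0.012, 1.603, 0.006, 1.071, -0.056], TCP at [0.281, -0.586, 0.215] pointing down, gripper open.
Joint ranges: [-2.53, 2.53], [-0.31, 2.02], [-1.57, 1.55], [0.28, 2.44], [-1.29, 4.43], [0.15, 1.84], [-2.92, 2.92]. Speed limits (rad/s): [2.57, 2.57, 3.14, 3.14, 3.14, 3.14, 3.14].

## Interface

Orientations are given as a unit quaternion [x, y, z, w].
In Python, from cell import ctrl gives the robot as it stands. The module is installed in compiled form; this text tells all that it offers. Calls block until the motion is done:
- ctrl.move_to(position, orientation): joint-space move of the TCP to a pose.
- ctrl.move_linear(position, rot=None, feed=0.15, stop_force=None): straight line of the TCP; rot=None keeps the orientation; feed is the mean speed in m/s. With stop_force (N) it stops when the force on the tool has changed by that much, and returns True; else False.
- ctrl.move_j(angles): joint-space move.
- ctrl.open() and ctrl.close_gripper(f_grip=None): open the fingers fully, or close them until they stop; f_grip is the grip in N (None keeps the last).
- ctrl.sleep(seconds).
- ctrl.inverse_kinematics(position, orientation): joint angles nearest the present ones, or None.
- ctrl.state(): the state.
- ctrl.get_image(name): name is "side" or "top" or "wrist"; returns a dict with "frame" (400x640x3 uint8, red, green, blue), "mtx" (3x3 intrinsics, pixels), "R" (3x3) and "t" (3): a world point X has camera coordinates R X + t. Camera axes: x right, y down, z forward; pixel columns grow to the right and rows downward; lengths in m; the calibration is good to about 2 mm. A picture is of the moment at which its call begins. There is no depth.
A pose or a line that the arm cannot do raises ctrl.IKError and nothing moves.
- ctrl.close_job(): hands the job in, once; it reports no verdict.
Trained networks look in a picture, given as the dict that the camera call returned (one of the last four; its "shot" number tells which), for a name from the list of things; names that differ only in an ending like _2 or _b are one class to them, and where a whole thing is asked for, a point or a joint stands for the part that bears it (a point fixed in the world has none). Each returns a list of dicts, best first, with "confidence" (0 to 1); they miss things now and then, are a little off and sometimes report something else, mostly with a low value. They report only what shows in the picture. A call takes as long as a camera call.
- ctrl.look_for(picture, name): "at" ([row, column] in pixels, amid what is visible of it).
- ctrl.trace(picture, name): "mask" (400x640 bool, what is visible of it) and "at" ([row, column] in pixels, amid what is visible of it).
- ctrl.landmark_of(picture, name): "at" ([row, column] in pixels: a listed point, or the origin of a listed thing).
The state is a dict: "time": time; "q": joint angles; "qvel": joint speeds; "tau": joint torques, N m; "position": TCP position; "eef_rot": TCP orientation; "ft_force": force on the tool from outside, world axes, zero at the start; "wrist_torque": the same for the moment, N m; "grip_width": opening from 0.0 (shut) to 1.0 (fully open).
Only numpy, scipy, OpenCV 4.12 (cv2) and the standard library are available. Lean on these libraries where they do the work, as an engineer would, in place of code of your own. Each camera call takes 0.05 s, during which the arm holds its last target. There are 200 camera calls.

## Working session

There is one attempt and no reset: what is moved stays moved. The work goes in short steps, each a Python script; the robot and the scene stay as the last script left them, time stands still between calls to the robot, and variables do not carry over. Pictures are saved under pics/ and viewed, about 8 in all and at most 12, crops included, and the job is handed in when it is done.

```bash
mkdir -p pics
cat > h.py <<'E'
import numpy as np, cv2
from cell import ctrl
def ray(p,rc,z):
    K,R,t=[np.array(p[k]) for k in("mtx","R","t")]
    d=R.T@np.linalg.solve(K,[rc[1],rc[0],1.]); c=-R.T@t
    return c+d*(z-c[2])/d[2]
def save(p,n): cv2.imwrite("pics/"+n+".png",p["frame"][:,:,::-1])
def rect(p,mask,z):
    cs,_=cv2.findContours(mask.astype(np.uint8),cv2.RETR_EXTERNAL,cv2.CHAIN_APPROX_NONE)
    c=max(cs,key=cv2.contourArea)[:,0,:]
    w=np.array([ray(p,(r,q),z)[:2] for q,r in c])
    (cx,cy),_,_=r=cv2.minAreaRect((w*1000).astype(np.float32))
    b=cv2.boxPoints(r)/1000
    e=[b[1]-b[0],b[2]-b[1]]; l=max(e,key=np.linalg.norm)
    a=np.arctan2(l[1],l[0]); 
    if a<0:a+=np.pi
    return np.array([cx,cy])/1000,a-np.pi/2,sorted(map(np.linalg.norm,e))
E
python3 - <<'E'
from h import *
ims=[]
for n in("top","side"):
    p=ctrl.get_image(n); save(p,n+"0")
    print(n,ray(p,(200,320),0))
    for nm,z in(("template",.042),("board",.036),("other_template",.042)):
        for d in ctrl.trace(p,nm)[:2]: print(nm,d["confidence"],d["at"],*rect(p,d["mask"],z))
    for nm,z in(("straightedge",.046),("board_end",.036),("template",.036),("weight",.046),("tape",.036),("scissors",0),("linen_tester",0),("yarn_cone",0),("oil_bottle",0),("other_template",.036),("board",0)):
        for d in ctrl.landmark_of(p,nm)[:1]: print(" lm",nm,round(d["confidence"],2),d["at"],ray(p,d["at"],z).round(4))
print(ctrl.state())
E
```

```text
top [ 0.50787571 -0.05716066  0.        ]
template 0.77 [197.9, 298.8] [ 0.51012625 -0.01620476] -0.09311402 [np.float32(0.0639519), np.float32(0.18554452)]
template 0.36 [276.7, 186.9] [0.31252936 0.31987531] 0.85829985 [np.float32(0.064173564), np.float32(0.16092029)]
board 0.75 [176.1, 281.3] [0.57482092 0.03580617] -0.0005950928 [np.float32(0.2734072), np.float32(0.5052282)]
board 0.39 [257.9, 417.2] [ 0.3195929  -0.29492609] 0.19167686 [np.float32(0.047245678), np.float32(0.05824838)]
other_template 0.79 [147.6, 273.8] [0.64104425 0.05936328] 0.016058207 [np.float32(0.06221888), np.float32(0.1392162)]
other_template 0.18 [175.3, 282.0] [0.57428613 0.037647  ] -0.0010656118 [np.float32(0.26420557), np.float32(0.5027912)]
 lm straightedge 0.62 [173.3, 285.2] [0.5818 0.0317 0.046 ]
 lm board_end 0.98 [172.0, 370.3] [ 0.5664 -0.2028  0.036 ]
 lm template 0.83 [200.2, 305.1] [ 0.5036 -0.0161  0.036 ]
 lm weight 0.46 [177.9, 227.5] [0.5835 0.1902 0.046 ]
 lm tape 0.51 [152.6, 207.1] [0.6652 0.2466 0.036 ]
 lm linen_tester 0.79 [256.3, 413.4] [ 0.3272 -0.2977  0.    ]
 lm yarn_cone 0.5
[... 1227 characters left out ...]
 277.6] [0.5853 0.0229 0.    ]
{'time': 1.5, 'q': array([ 1.0810179 ,  0.46748707, -0.0115884 ,  1.60269686,  0.00598729,
        1.07137797, -0.05628179]), 'qvel': array([ 0.00116111,  0.00144456,  0.00189417,  0.00141665, -0.00018896,
       -0.00024515,  0.00097465]), 'tau': array([ 6.06675221e-04, -5.20403266e+01, -1.25044672e-02, -2.44047582e+01,
       -5.67191758e-02,  1.12965886e-02, -2.38965481e-05]), 'position': array([ 0.28080608, -0.58623401,  0.21460205]), 'eef_rot': array([ 0.37680729,  0.5983166 , -0.37685068,  0.59834528]), 'ft_force': array([-1.21755861, -0.22570382,  0.59559385]), 'wrist_torque': array([0.00550736, 0.02629334, 0.00913981]), 'grip_width': 0.9989852978653456}
```

View pics/top0.png

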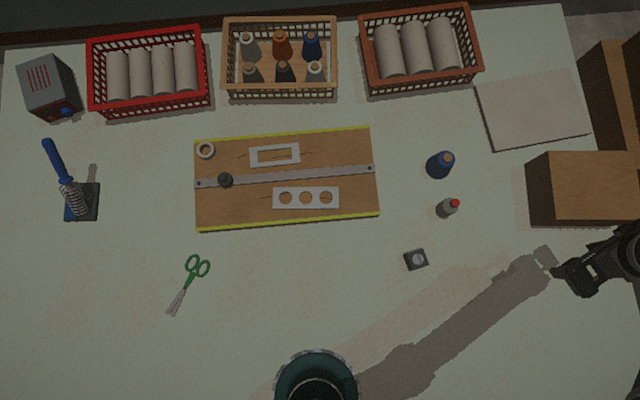

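```bash
cat >> h.py <<'E'
from scipy.spatial.transform import Rotation as Ro
def quat(yaw,jaw="y"):
    "tool down, jaws along the board's y (or x) at board yaw"
    a=yaw+(0 if jaw=="y" else -np.pi/2)
    z=np.array([-np.sin(a),np.cos(a),0]); x=np.array([0,0,-1.])
    q=Ro.from_matrix(np.c_[x,np.cross(z,x),z])
    q2=q*Ro.from_euler("x",np.pi)
    return q.as_quat(),q2.as_quat()
def best(pos,qs):
    s=[(np.abs(np.array(j)-ctrl.state()["q"]).max(),i) for i,qq in enumerate(qs) if (j:=ctrl.inverse_kinematics(pos,qq)) is not None]
    print("ik",s); return qs[min(s)[1]]
E
python3 - <<'E'
from h import *
P=[.47,-.06,.40]; q=best(P,quat(0))
ctrl.move_to(P,q)
p=ctrl.get_image("wrist"); save(p,"w0")
print(ctrl.state()["time"],ctrl.state()["position"])
for nm,z in(("template",.042),("other_template",.042),("board",.036)):
    for d in ctrl.trace(p,nm)[:1]: print(nm,d["confidence"],d["at"],*rect(p,d["mask"],z))
for nm,z in(("straightedge",.046),("board_end",.036),("template",.036)):
    for d in ctrl.landmark_of(p,nm)[:1]: print(" lm",nm,round(d["confidence"],2),d["at"],ray(p,d["at"],z).round(4))
E
```

```text
ik [(np.float64(1.6456419099122037), 0), (np.float64(1.4713769718879002), 1)]
3.6667 [ 0.46999696 -0.06088752  0.39964238]
template 0.57 [128.7, 285.0] [ 0.51154083 -0.01675862] -0.086383104 [np.float32(0.061582174), np.float32(0.18133399)]
other_template 0.83 [34.7, 238.8] [0.63970728 0.05868105] 0.014628768 [np.float32(0.06040367), np.float32(0.1395117)]
board 0.85 [83.3, 259.2] [0.57231146 0.03787976] -0.0019862652 [np.float32(0.25350255), np.float32(0.5081214)]
 lm straightedge 0.94 [87.9, 254.1] [0.5783 0.0384 0.046 ]
 lm board_end 0.67 [94.0, 422.4] [ 0.5697 -0.2154  0.036 ]
 lm template 0.89 [134.5, 296.3] [ 0.5095 -0.0223  0.036 ]
```

View pics/w0.png

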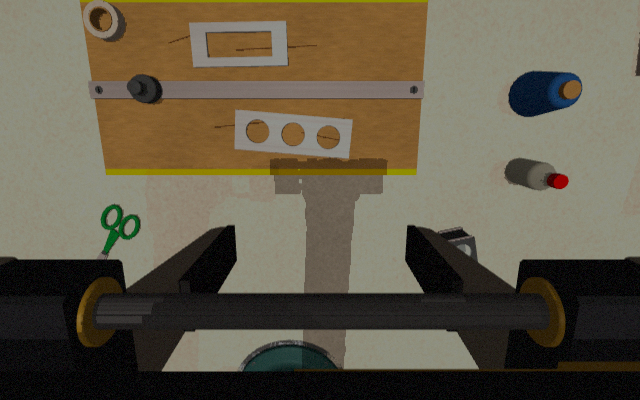

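The wrist view shows the bar (rows 81–98, cols 89–424) and the template (corners 236,110 / 352,119 / 350,158 / 235,149), which lies on the robot's side of the bar. The board's right end is at col ≈422.

```bash
cat > f.py <<'E'
from h import *
p=ctrl.get_image("wrist"); g=cv2.cvtColor(p["frame"],cv2.COLOR_RGB2HSV); m=(g[...,1]<70)
def line(c0,c1):
    L,H=[],[]
    for c in range(c0,c1):
        r=np.where(m[76:104,c])[0]+76
        if 10<len(r)<24: L.append(ray(p,(r.max()+.5,c),.046)); H.append(ray(p,(r.min()-.5,c),.046))
    return np.array(L),np.array(H)
L,H=line(175,405)
for A in (L,H):
    k=np.polyfit(A[:,1],A[:,0],1); print("x=%.4f*y+%.4f"%tuple(k),len(A), "res",np.std(A[:,0]-np.polyval(k,A[:,1])))
for r,z in((60,.036),(90,.046),(130,.036)):
    row=p["frame"][r,410:435].astype(int); print(r,g[r,410:435,1].tolist())
for c in ((60,426.5),(130,419.5)): print(ray(p,c,.036))
print(ray(p,(90,424.5),.046),ray(p,(90,89),.046))
E
python3 f.py
```

```text
x=0.0017*y+0.5632 230 res 0.00027297163384617314
x=0.0011*y+0.5888 230 res 1.0554489294280839e-16
60 [165, 163, 171, 169, 164, 151, 158, 167, 183, 157, 154, 162, 163, 166, 118, 30, 29, 27, 34, 34, 38, 29, 23, 32, 38]
90 [34, 14, 9, 25, 16, 5, 13, 13, 36, 31, 39, 31, 31, 35, 30, 34, 34, 35, 41, 40, 35, 34, 27, 34, 37]
130 [161, 166, 172, 158, 156, 162, 167, 169, 158, 137, 33, 33, 32, 25, 30, 29, 35, 32, 23, 25, 28, 30, 26, 30, 23]
[ 0.61846434 -0.21732907  0.036     ]
[ 0.51634585 -0.21388641  0.036     ]
[ 0.57509724 -0.21445422  0.046     ] [0.5756594  0.28560214 0.046     ]
```

```bash
cat > g.py <<'E'
from h import *
def look(n):
    p=ctrl.get_image("top"); 
    for s in("top","side"):
        p=ctrl.get_image(s)
        if s=="side": save(p,n)
        for d in ctrl.trace(p,"template")[:1]: print(s,d["confidence"],*rect(p,d["mask"],.042))
def st(): s=ctrl.state(); print(round(s["time"],2),s["position"].round(4),s["ft_force"].round(2))
E
python3 - <<'E'
from g import *
P=[.44,-.017,.12]; q=best(P,quat(0)); ctrl.move_to(P,q); st()
print(ctrl.move_linear([.452,-.017,.0385],feed=.08,stop_force=6)); st()
print(ctrl.move_linear([.485,-.017,.0385],feed=.05,stop_force=10)); st()
print(ctrl.move_linear([.498,-.017,.0385],feed=.02,stop_force=7)); st()
look("s1")
E
```

```text
ik [(np.float64(2.6839293845555234), 0), (np.float64(0.640795897765363), 1)]
5.12 [ 0.4414 -0.0172  0.121 ] [ 0.31  0.71 -0.04]
False
6.3 [ 0.4523 -0.017   0.0389] [ 0.2  -0.12 -0.06]
False
7.11 [ 0.4852 -0.0169  0.0385] [-0.06  0.07  0.01]
True
7.67 [ 0.4944 -0.017   0.0379] [-0.2  -0.06  0.07]
side 0.61 [ 0.53980475 -0.01234014] 0.03649378 [np.float32(0.05744742), np.float32(0.18309249)]
```

View pics/s1.png

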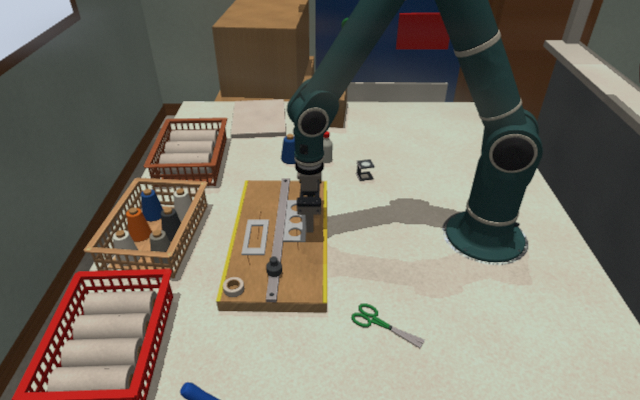

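Both fingers stopped against the template at the expected bar position. Next is the slide: close the jaws and push from the left end.

Run:
```python
from g import *
ctrl.move_linear([.470,-.017,.0385],feed=.08)
ctrl.move_linear([.470,-.017,.13],feed=.15)
ctrl.close_gripper(10)
P=[.533,.110,.13]; q=best(P,quat(0,"x")); ctrl.move_to(P,q); look("s2"); st()
print(ctrl.move_linear([.533,.110,.0385],feed=.08,stop_force=6)); st()
print(ctrl.move_linear([.533,.0,.0385],feed=.06,stop_force=20)); st()
print(ctrl.move_linear([.533,-.0695,.0385],feed=.06,stop_force=20)); st()
ctrl.move_linear([.533,-.05,.0385],feed=.06)
ctrl.move_linear([.533,-.05,.14],feed=.15)
P=[.44,-.06,.36]; ctrl.move_to(P,best(P,quat(0))); st()
look("s3")
p=ctrl.get_image("wrist"); save(p,"w3")
for d in ctrl.trace(p,"template")[:1]: print(d["confidence"],*rect(p,d["mask"],.042))
```

```text
ik [(np.float64(1.1281428505129005), 0), (np.float64(1.317527168516662), 1)]
top 0.66 [ 0.53894916 -0.06845413] -0.092987895 [np.float32(0.059171315), np.float32(0.07127346)]
side 0.81 [ 0.53648328 -0.01241094] 0.0017483234 [np.float32(0.060615692), np.float32(0.18286778)]
11.76 [0.533  0.1095 0.1301] [ 0.26 -0.42 -0.83]
False
13.05 [0.5334 0.1101 0.039 ] [ 0.45 -0.03 -0.3 ]
False
15.03 [5.329e-01 1.000e-04 3.850e-02] [0.07 2.   0.73]
False
16.34 [ 0.5334 -0.0698  0.0386] [ 0.56 -0.06  0.76]
ik [(np.float64(1.8150850658594562), 0), (np.float64(1.1635914540853025), 1)]
18.72 [ 0.4397 -0.0601  0.3588] [-0.05  0.14 -0.54]
top 0.54 [ 0.534755   -0.25043912] -1.5631983 [np.float32(0.015980512), np.float32(0.057204705)]
side 0.65 [ 0.53627759 -0.16728561] 0.004057288 [np.float32(0.060891237), np.float32(0.18589516)]
0.66 [ 0.53340442 -0.16952548] -0.00026333332 [np.float32(0.061241034), np.float32(0.1810522)]
```

View pics/w3.png

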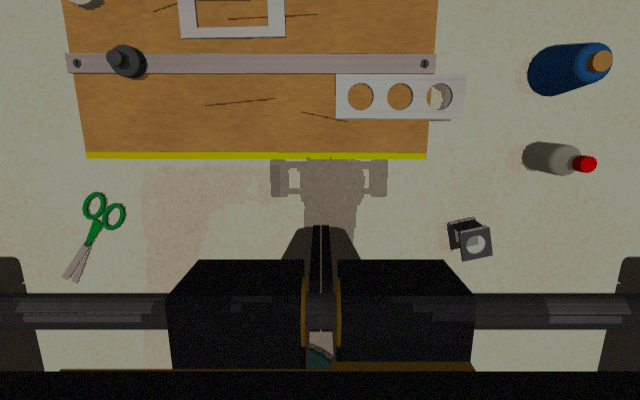

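The template (cols 335–465, rows 74–118) lies flush along the bar and overhangs the board end at col ≈431. Its yaw is ≈0, and its centre y of −0.1695 is the target. The other things appear unmoved.

```bash
python3 -c "
from g import *
ctrl.sleep(.3); ctrl.close_job(); st()"
```

```text
the job is handed in; nothing more can be done
the job is handed in; nothing more can be done
```

The template now lies along the straightedge with about 45 mm past the board's right-hand end, and the job is handed in. I pressed it against the bar with both open fingertips on its long side. Then I slid it along with the closed fingertips on its left end. The last state reading, before hand-in, was at about 18.7 s on the robot's clock.

- **Wrist camera, final check:** the template's centre is at (0.533, −0.1695) and its yaw is about 0. Overhang is about 45 mm, and no gap to the straightedge shows in the picture.
- **Side camera:** it agrees within about 3 mm and 0.004 rad.
- **Top camera:** its final trace was unusable because the arm hid most of the template, so I did not use it.
- **Other things:** the ones visible in the final wrist picture looked unmoved. I checked this by eye and did not measure each one; the tape was mostly out of the frame.

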